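# Draw the ring stick and present it level over the pad

### The job

Take the ring stick - the longest of the three wooden-handled sticks in the slanted stand - by its wooden handle, draw it out of its socket, and hold it level about 15 cm above the middle of the brown leather pad, in line with the pad's long sides and with its narrow tip towards the pad's end farther from the robot, so that the jeweller can slip a ring on. Finish while holding it there, still and clear of everything else; leave the other two sticks in their sockets and do not disturb the other things on the bench.

Things in the scene. Friction and masses are not known exactly. Their poses are not given: they have to be found in the camera images.
- ring_stick: longest stick in the stand, 250 mm, loose, 170 g: bare round aluminium taper 165 mm long (13 mm at the tip, 20 at the handle), then a flat-sided wooden handle 84 mm long, 20 (y) x 26 mm (x). Origin at the tip's end face, z from tip to handle. Starts tip down in any of the sockets, z about 40 deg (up to 5 more by play) off vertical towards the stand's -x, y level along the stand's y
- stick_grip (a point): middle of the ring stick's handle, on its axis, 208 mm from the tip, axes as the stick; the handle reaches 42 mm either way along the stick. Grip across y (20 mm), fingers at any slant in the stick's x-z plane; at 80 N or more it does not turn in the fingers
- stick_mid (a point): middle of the ring stick's length, on its axis, 125 mm from the tip
- stick_tip (a point): centre of the ring stick's narrow end face; same as the body's origin
- stand: fixed wooden stand, 120 (x) x 224 (y) x 98 mm high, origin at its underside's centre, z up; -x faces roughly to the robot. A slanted block between two side boards has three square sockets at y = -75, 0, 75 mm, 16.5 mm wide, 60 mm deep, leaning 40 deg off vertical to -x, floors at x = 16, z = 37 mm. A stick pulled 65 mm along its own axis is clear
- short_stick: short stick of the same make in another socket, 145 mm long, flat-sided 20 x 20 mm handle; stays there. Origin at its tip, z from tip to handle
- knob_stick: stick of the same make with a round knob (34 mm across) on its handle, 158 mm long, in the remaining socket; stays there. Origin at its tip, z from tip to handle
- pad: fixed brown leather pad lying on the bench, 200 (x) x 120 (y) x 12 mm. Origin at the centre of its underside, x axis along its long sides, pointing away from the robot (turned up to 0.35 rad), z up
- bangle: loose brass bangle lying on the pad, 61 mm across, 10 mm high; origin at the centre of its underside; leave it
- dish: small white dish of beads, 72 mm across, 24 mm high with its beads; origin under its centre; leave it
- block: steel bench block, 60 x 60 x 20 mm; origin under its centre; leave it
- jar: small glass jar with a metal cap, 48 mm across, 60 mm high; origin under its centre; leave it
- loupe: folding loupe lying on the bench, 65 mm long, 22 mm high; origin under its lens; leave it
- pliers: pliers with red handles lying on the bench, 145 mm long, 12 mm high; origin under the joint; leave it
- hammer: small hammer lying on the bench, 220 mm long; leave it
Not all that is in view belongs to the job. What is shaped like the short_stick but blue is not meant. Leave any orange look-alike of the pad alone.

How it is judged:
By the outcome, as a careful person would: the job done as asked, in the order asked, and still so for the second after the job is handed in, while the arm keeps its last pose, push and grip.
It also fails if it takes over 35 s, if anything falls off the work surface, if the arm or the gripper's body presses on something with over 40 N, if the wrist force passes 120 N, or if a joint passes its speed limit or range.

### The arm

A 6-joint arm with a two-finger parallel gripper is mounted at the origin on the work surface. World frame = base frame: x ahead of the robot, y to its left, z up, the work surface at z = 0. Lengths are in m, angles in rad, forces in N, time in s.
With the tool pointing down it reaches from about 0.35 to 0.925 m from the base axis. Payload 6.4 kg.
Tool frame: the origin (TCP) lies between the finger pads; the fingertips stand 14 mm ahead of it and the grasp point (between the pads) lies 5 mm behind it; z points along the fingers, y is the line along which they close (so a half turn about z gives the same grasp; the last joint's range is limited). The gripper opens to 85 mm and grips with 20 to 120 N. Pads are 22 mm wide; open, the fingers measure 114 mm over their backs; the gripper's body (76 mm by 85 mm) begins 54 mm behind the grasp point. The pads swing forward as they close: fully open they stand 13 mm farther back than shut.
Start: joints at [1.149, 0.245, 1.558, -0, 1.339, -0.174], TCP at [0.159, 0.63, 0.208] pointing down, gripper open.
Joint ranges: [-3.13, 3.13], [-1.02, 2.26], [0.13, 2.54], [-0.95, 4.09], [0.21, 2.88], [-2.74, 2.74]. Speed limits (rad/s): [2.57, 2.57, 3.14, 3.14, 3.14, 3.14].

### API

Orientations are given as a unit quaternion [x, y, z, w].
In Python, from station import get_state, snapshot, finish_job, search_frame, cut_out gives the robot as it stands.
- The arm moves only by the tool send_rows, never from a script. Its argument "plan" is a list of rows, each an object with "translation": the shift along the tool's x, y, z scaled (see below), a list of three; "turn": the turn, a rotation vector about the tool's x, y, z scaled (see below), a list of three; "hand": the opening, from 0 (shut) to 1 (fully open). A call has 1 to 5 rows; each row shifts and turns the commanded pose from where the row before left it, along the tool's axes as they then stand; what a row does not reach is not made up. The controller multiplies each number of a shift by 0.4 m and each number of a turn by pi/2 rad. A row lasts 1/12 s, in which the tool goes at most 41.7 mm and 7.16 degrees, less where a joint would pass 70% of its speed; a pose out of reach is approached as far as the arm can. A call with a number of a shift or a turn outside -1 to 1 is refused whole. A call with a gripper value outside its range is refused whole. The fingers move at their own pace and stop on an object; the grip force is fixed at half the most. Time passes only in rows, so rows that do not move let the fingers close. It gives the time, the measured TCP pose, the force, the opening and the grip force at its end, in the units of the state.
- get_state(): the state, without advancing time (a new reading comes with each control period).
- snapshot(name): name is "scene" or "top"; returns a dict with "img" (420x560x3 uint8, red, green, blue), "range_z" (420x560 float32, m along the optical axis (not along the pixel's ray), 0 where there is no reading), "fx", "fy", "cx", "cy" (pixels), "extrinsics" (4x4, takes a point from camera to world coordinates). Camera axes: x right, y down, z forward; pixel columns grow to the right and rows downward; lengths in m; the calibration is good to about 2 mm. A picture is of the moment at which its call begins.
- finish_job(): hands the job in; it is judged then, once.
Trained networks look in a picture, given as the dict that the camera call returned (one of the last four; its "shot" number tells which), for a name from the list of things; names that differ only in an ending like _2 or _b are one class to them, and where a whole thing is asked for, a point or a joint stands for the part that bears it (a point fixed in the world has none). Each returns a list of dicts, best first, with "p" (0 to 1); they miss things now and then, are a little off and sometimes report something else, mostly with a low value. They report only what shows in the picture. A call takes as long as a camera call. They do not tell look-alikes from the thing itself.
- search_frame(name, picture): "at" ([x, y, z] in m, in the coordinates of the camera as it stood for that picture, good to about 4 mm: the middle of the surface that is visible of it).
- cut_out(name, picture): "mask" (420x560 bool, what is visible of it).
The state is a dict: "time_s": time; "qpos": joint angles; "dq": joint speeds; "tau": joint torques, N m; "tool_pos": TCP position; "orientation": TCP orientation; "wrist_force": force on the tool from outside, world axes, zero at the start; "torque": the same for the moment, N m; "opening": finger opening in m; "grasp_force": force on a finger pad.
Only numpy, scipy, OpenCV 4.12 (cv2) and the standard library are available. Lean on these libraries where they do the work, as an engineer would, in place of code of your own. Each camera call takes 0.05 s, during which the arm holds its last target. There are 200 camera calls.

## Working session

There is one attempt and no reset: what is moved stays moved. The work goes in short steps, Python scripts to look and compute and a tool call to move; the robot and the scene stay as the last step left them, time stands still between calls to the robot, and variables do not carry over. Pictures are saved under pics/ and viewed, at most 10 in all, crops included, and the job is handed in when it is done.

Besides the shell and the picture viewer there is one more tool, called after "Request:" by a JSON object that holds its "method" and its "body". send_rows: Moves the arm, as the interface text tells. Shifts and turns lie within -1 to 1; 1 stands for 0.4 m of shift or pi/2 rad of turn. Its arguments: {"type":"object","properties":{"plan":{"type":"array"}},"required":["plan"]}

```bash
mkdir -p pics; ls
cat > h.py <<'E'
import numpy as np, cv2
from station import *
from scipy.spatial.transform import Rotation as R
def world(s,mask=None):
    z=s["range_z"]; v,u=np.indices(z.shape)
    P=np.stack([(u-s["cx"])/s["fx"]*z,(v-s["cy"])/s["fy"]*z,z],-1)
    E=np.array(s["extrinsics"]); W=P@E[:3,:3].T+E[:3,3]
    return W, z>0
def tow(s,p):
    E=np.array(s["extrinsics"]); return E[:3,:3]@np.array(p)+E[:3,3]
def pix(s,p):
    return [round(s["cx"]+s["fx"]*p[0]/p[2]),round(s["cy"]+s["fy"]*p[1]/p[2])]
E
python3 - <<'E'
from h import *
print(get_state())
for n in ["scene","top"]:
    s=snapshot(n); cv2.imwrite(f"pics/{n}0.png",s["img"][:,:,::-1])
    print(n, s["fx"], np.round(s["extrinsics"],3).tolist())
    for k in ["ring_stick","short_stick","knob_stick","pad","stand","bangle","jar"]:
        for d in search_frame(k,s)[:3]: print(k,round(d["p"],2),pix(s,d["at"]),np.round(tow(s,d["at"]),3))
E
```

```text
pics
{'time_s': 0.0, 'qpos': array([ 1.14895626e+00,  2.45804754e-01,  1.55903338e+00,  1.66418297e-06,
        1.33871216e+00, -1.74074407e-01]), 'dq': array([-0.00055695,  0.0007591 ,  0.00085834, -0.00220203,  0.00024404,
       -0.00096432]), 'tau': array([ 3.30888561e-04, -4.29520619e+01, -3.26125610e+01, -1.87799283e-04,
        5.45892704e-03, -1.62061690e-05]), 'tool_pos': array([0.15912785, 0.62958858, 0.20707592]), 'orientation': array([ 1.23566333e-01,  9.92335832e-01, -9.35454438e-04, -2.88124432e-04]), 'wrist_force': array([ 0.28885935, -0.91893189, -0.35846322]), 'torque': array([-0.01286873,  0.07887103,  0.00344963]), 'grasp_force': 0.0, 'opening': 0.0855124346257274}
scene 418.20989888450356 [[0.654, 0.387, -0.651, 1.233], [0.757, -0.339, 0.559, -0.617], [-0.004, -0.858, -0.514, 0.715], [0.0, 0.0, 0.0, 1.0]]
ring_stick 0.83 [216, 235] [ 0.538 -0.204  0.17 ]
ring_stick 0.64 [399, 203] [0.588 0.474 0.019]
short_stick 0.71 [345, 192] [0.441 0.371 0.037]
short_stick 0.54 [254, 251] [ 0.59  -0.132  0.117]
knob_stick 0.68 [194, 269] [ 0.567 -0.283  0.13 ]
pad 0.82 [283, 199] [0.307 0.212 0.011]
pad 0.63 [378, 244] [0.677 0.248 0.007]
stand 0.73 [241, 303] [ 0.656 -0.225  0.056]
bangle 0.58 [372, 234] [0.644 0.261 0.02 ]
bangle 0.28 [217, 236] [ 0.541 -0.201  0.168]
jar 0.8 [344, 192] [0.439 0.37  0.037]
top 533.7987059461815 [[0.002, -0.996, 0.086, 0.406], [-1.0, -0.002, -0.003, -0.01], [0.004, -0.086, -0.996, 1.66], [0.0, 0.0, 0.0, 1.0]]
ring_stick 0.69 [344, 206] [ 0.528 -0.195  0.187]
short_stick 0.64 [264, 173] [0.644 0.032 0.019]
short_stick 0.63 [318, 189] [ 0.581 -0.127  0.136]
knob_stick 0.57 [371, 198] [ 0.555 -0.276  0.151]
pad 0.69 [191, 168] [0.66  0.258 0.014]
pad 0.69 [204, 290] [0.285 0.215 0.014]
pad 0.29 [282, 237] [ 0.446 -0.024  0.01 ]
stand 0.76 [343, 177] [ 0.627 -0.206  0.076]
jar 0.81 [147, 242] [0.43  0.381 0.057]
```

View pics/scene0.png

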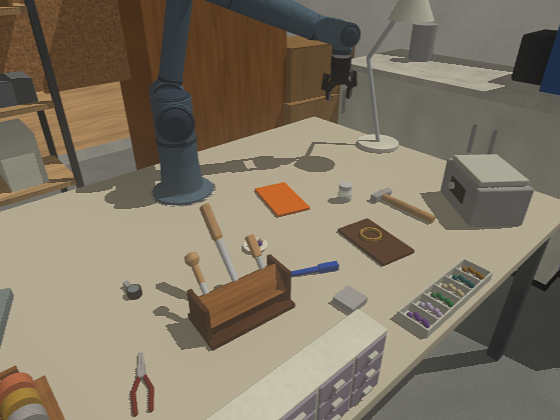

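View pics/top0.png

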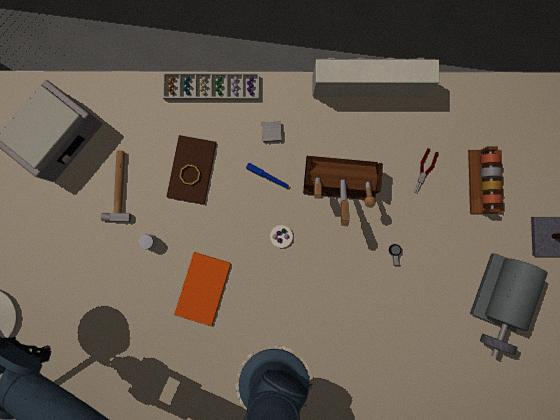

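The ring stick is the middle one: handle at (211,221) in scene and (344,210) in top, with its bare taper visible. Things it could be confused with are the short stick (top 318,187), the knob stick (371,198), the blue stick (268,176) and the hammer handle (120,180). The brown pad is at top (191,168); the orange one at (204,290) is the decoy. I'll measure these and check one crop.

Run:
```python
from h import *
for n in ["scene","top"]:
    s=snapshot(n); W,ok=world(s)
    m=cut_out("ring_stick",s)
    for d in m[:2]:
        M=d["mask"]&ok; v,u=np.where(M); print(n,"mask",round(d["p"],2),M.sum(),u.min(),u.max(),v.min(),v.max())
    M=(m[0]["mask"]&ok); 
    P=W[M]; P=P[P[:,2]>0.1]
    c=np.median(P,0); 
    for i in range(5):
        k=np.linalg.norm(np.cross(P-c,np.linalg.svd(P-c)[2][0]),axis=1)<(0.03 if i==0 else .018); P=P[k]; c=P.mean(0)
    a=np.linalg.svd(P-c)[2][0]; a*=np.sign(a[2]); t=(P-c)@a
    print("axis",a.round(3),"tilt",np.degrees(np.arccos(a[2])),"yaw",np.degrees(np.arctan2(a[1],a[0])),"c",c.round(4),"top end",(c+a*np.percentile(t,99)).round(4),"low",(c+a*t.min()).round(4),len(P))
    # stand
    for k in ["stand","pad"]:
      for d in cut_out(k,s)[:2]:
        M=d["mask"]&ok; Q=W[M]; z=Q[:,2]
        if k=="stand": Q=Q[z>0.08]; Q=Q[Q[:,2]<.105]
        else: Q=Q[z<.025]
        r=cv2.minAreaRect(Q[:,:2].astype(np.float32)); col=np.median(s["img"][M],0)
        print(n,k,round(d["p"],2),col,"z",np.median(Q[:,2]).round(4),np.array(r[0]).round(4),np.array(r[1]).round(4),round(r[2],2))
    I=s["img"][:,:,::-1]
    c=I[190:340,160:320] if n=="scene" else I[135:255,270:410]
    cv2.imwrite(f"pics/{n}_c.png",cv2.resize(c,None,fx=4,fy=4,interpolation=2))
```

```text
scene mask 0.8 854 199 238 202 281
axis [-0.651  0.05   0.758] tilt 40.739254918504635 yaw 175.58456464405612 c [ 0.54   -0.2013  0.1691] top end [ 0.4899 -0.1975  0.2275] low [ 0.6022 -0.2061  0.0967] 684
scene stand 0.58 [92. 68. 50.] z 0.0904 [ 0.6331 -0.2074] [0.2255 0.0865] 84.65
scene pad 0.77 [91. 69. 52.] z 0.0114 [0.6593 0.2635] [0.1365 0.2022] 79.77
scene pad 0.66 [198. 102.  43.] z 0.0112 [0.2798 0.225 ] [0.1326 0.2294] 72.09
top mask 0.61 345 340 349 180 225
top mask 0.23 380 271 292 225 247
axis [-0.67   0.063  0.739] tilt 42.332103413453915 yaw 174.6512802897839 c [ 0.5306 -0.1949  0.1821] top end [ 0.4852 -0.1907  0.2321] low [ 0.6026 -0.2017  0.1027] 293
top stand 0.6 [70. 39. 20.] z 0.0917 [ 0.6319 -0.2051] [0.2238 0.0849] 85.05
top pad 0.68 [157.  65.  18.] z 0.0125 [0.289  0.2206] [0.1228 0.2005] 74.22
top pad 0.61 [56. 33. 23.] z 0.0126 [0.6589 0.259 ] [0.1202 0.2022] 79.83
```

View pics/scene_c.png

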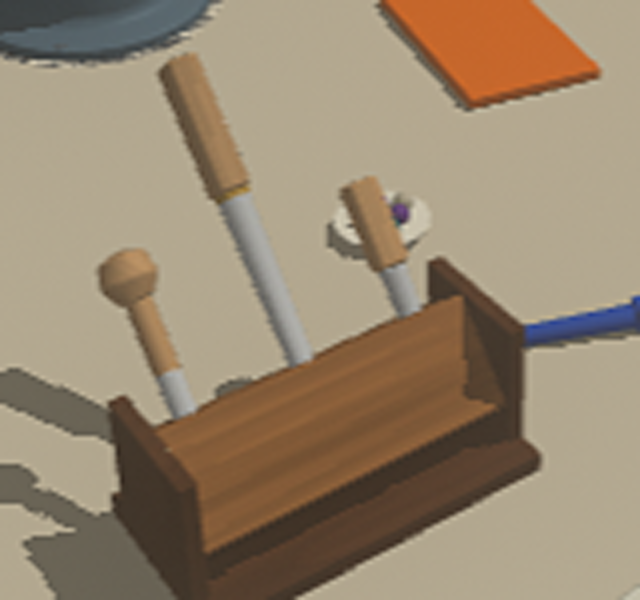

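The crop confirms it: the middle stick (scene 215,235) has the long bare taper and the long handle. The knob stick is at (192,270) and the short one at (253,247). Next I fit the stick's pose properly from both views.

```bash
cat >> h.py <<'E'
from scipy.optimize import least_squares
def stickpts(names=("scene","top")):
    out=[]
    for n in names:
        s=snapshot(n); W,ok=world(s); ds=cut_out("ring_stick",s)
        if ds: out.append(W[cv2.erode(ds[0]["mask"].astype(np.uint8),np.ones((2,2)))>0 & ok])
    return out
def frame(a,yref):
    z=a/np.linalg.norm(a); y=yref-z*(yref@z); y/=np.linalg.norm(y); return np.stack([np.cross(y,z),y,z],1)
def sdf(P,tip,F):
    q=(P-tip)@F; t=q[:,2]
    r=np.interp(t,[0,.165],[.0065,.010]); rho=np.hypot(q[:,0],q[:,1])
    def ext(d): return np.linalg.norm(np.maximum(d,0),axis=1)+np.minimum(d.max(1),0)
    cone=ext(np.stack([rho-r,abs(t-.0825)-.0825],1))
    box=ext(np.stack([abs(q[:,0])-.013,abs(q[:,1])-.010,abs(t-.208)-.042],1))
    return np.minimum(cone,box)
def fitstick(P,tip0,a0,yref):
    u=frame(a0,yref)
    f=lambda p: np.r_[sdf(P,tip0+p[:3],frame(a0+u[:,0]*p[3]+u[:,1]*p[4],yref)),p*1e-3]
    k=least_squares(f,np.zeros(5),loss="soft_l1",f_scale=.002,x_scale=[.005]*3+[.05]*2)
    p=k.x; return tip0+p[:3],frame(a0+u[:,0]*p[3]+u[:,1]*p[4],yref),np.median(abs(f(p)[:-5]))
def rows(Rt,pt):
    "rotation (about TCP) first, then translation, in scaled units"
    s=get_state(); Rc=R.from_quat(s["orientation"]); Rt=R.from_matrix(Rt)
    w=(Rc.inv()*Rt).as_rotvec(); d=Rt.inv().apply(np.array(pt)-s["tool_pos"])
    print("turn total",(w/(np.pi/2)).round(4),"deg",np.degrees(w).round(1)," then shift total",(d/.4).round(4),"mm",(d*1e3).round(1))
E
python3 - <<'E'
from h import *
pts=stickpts(); y0=np.array([.09,.996,0]); a0=np.array([-.655,.059,.753])
tip0=np.array([.481,-.196,.225])-a0*.25
for P in [*pts,np.vstack(pts)]:
    P=P[P[:,2]>.095]; t,F,e=fitstick(P,tip0,a0,y0)
    print(len(P),e,"tip",t.round(4),"axis",F[:,2].round(3),"yaw",np.degrees(np.arctan2(F[1,2],F[0,2])),"tilt",np.degrees(np.arccos(F[2,2])),"grip",(t+F[:,2]*.208).round(4))
g=t+F[:,2]*.21
y=np.array([np.sin(np.radians(5)),np.cos(np.radians(5)),0]); back=np.array([-y[1],y[0],0])
b=np.radians(15); z=np.sin(b)*back-np.cos(b)*np.array([0,0,1]); Rt=np.stack([np.cross(y,z),y,z],1)
tcp=g+z*.005; pre=tcp-z*.13
print("tcp",tcp,"pre",pre); rows(Rt,pre)
Rv=np.stack([back,y,[0,0,-1]],1)
print("plan frame cols",Rt.round(3).tolist())
E
```

```text
312 0.0012628254253220254 tip [ 0.6598 -0.282   0.0092] axis [-0.647  0.035  0.762] yaw 176.94353879710783 tilt 40.36540471892197 grip [ 0.5253 -0.2748  0.1677]
266 0.0010941223664519412 tip [ 0.648  -0.2075  0.0377] axis [-0.665  0.062  0.744] yaw 174.67957162856183 tilt 41.931886549327714 grip [ 0.5096 -0.1946  0.1925]
578 0.0064722336751020905 tip [ 0.6264 -0.327   0.0741] axis [-0.56   0.593  0.579] yaw 133.37057895185555 tilt 54.62308982188059 grip [ 0.5099 -0.2038  0.1946]
tcp [ 0.50750833 -0.20245722  0.19089542] pre [ 0.54102677 -0.2053897   0.31646578]
turn total [ 0.0134  0.1663 -0.1016] deg [ 1.2 15.  -9.1]  then shift total [-1.0238 -1.9978 -0.5546] mm [-409.5 -799.1 -221.8]
plan frame cols [[-0.962, 0.087, -0.258], [0.084, 0.996, 0.023], [0.259, 0.0, -0.966]]
```

The top-view fit agrees with the stand geometry (tip at z = 37.7 mm, x 16 mm past the stand centre). In the scene view the mask took the knob stick, so I discard that fit. Now I lift and traverse.

Request:
{"method": "send_rows", "body": {"plan": [{"translation": [0,0,-0.1],"turn": [0,0,0],"hand": 0.6},{"translation": [0,0,-0.1],"turn": [0,0,0],"hand": 0.6},{"translation": [-0.06,-0.074,-0.015],"turn": [0,0,0],"hand": 0.6},{"translation": [-0.06,-0.074,-0.015],"turn": [0,0,0],"hand": 0.6},{"translation": [-0.06,-0.074,-0.015],"turn": [0,0,0],"hand": 0.6}]}}

```text
time_s: 1.82
tool_pos: [0.2077, 0.5256, 0.3073]
orientation: [0.123, 0.992, 0.001, 0.0]
wrist_force: [-0.1, -0.5, -0.0]
opening: 0.0513
grasp_force: 0.0
```

Request:
{"method": "send_rows", "body": {"plan": [{"translation": [-0.06,-0.074,0],"turn": [0,0,0],"hand": 0.6},{"translation": [-0.06,-0.074,0],"turn": [0,0,0],"hand": 0.6},{"translation": [-0.06,-0.074,0],"turn": [0,0,0],"hand": 0.6},{"translation": [-0.06,-0.074,0],"turn": [0,0,0],"hand": 0.6},{"translation": [-0.06,-0.074,0],"turn": [0,0,0],"hand": 0.6}]}}

```text
time_s: 2.23
tool_pos: [0.2877, 0.3519, 0.3063]
orientation: [0.123, 0.992, 0.0, 0.0]
wrist_force: [0.1, -0.3, 0.1]
opening: 0.0512
grasp_force: 0.0
```

Request:
{"method": "send_rows", "body": {"plan": [{"translation": [-0.06,-0.074,0],"turn": [0,0,0],"hand": 0.6},{"translation": [-0.06,-0.074,0],"turn": [0,0,0],"hand": 0.6},{"translation": [-0.06,-0.074,0],"turn": [0,0,0],"hand": 0.6},{"translation": [-0.06,-0.074,0],"turn": [0,0,0],"hand": 0.6},{"translation": [-0.06,-0.074,0],"turn": [0,0,0],"hand": 0.6}]}}

```text
time_s: 2.65
tool_pos: [0.3678, 0.1789, 0.3065]
orientation: [0.123, 0.992, 0.0, 0.001]
wrist_force: [0.0, -0.6, 0.2]
opening: 0.0512
grasp_force: 0.0
```

Request:
{"method": "send_rows", "body": {"plan": [{"translation": [-0.06,-0.074,0],"turn": [0,0,0],"hand": 0.6},{"translation": [-0.06,-0.074,0],"turn": [0,0,0],"hand": 0.6},{"translation": [-0.06,-0.074,0],"turn": [0,0,0],"hand": 0.6},{"translation": [-0.06,-0.074,0],"turn": [0,0,0],"hand": 0.6},{"translation": [-0.06,-0.074,0],"turn": [0,0,0],"hand": 0.6}]}}

```text
time_s: 3.07
tool_pos: [0.448, 0.0057, 0.3065]
orientation: [0.124, 0.992, -0.0, 0.001]
wrist_force: [0.3, 0.2, 0.5]
opening: 0.051
grasp_force: 0.0
```

```bash
cat > tgt.py <<'E'
from h import *
y=np.array([np.sin(np.radians(5.1)),np.cos(np.radians(5.1)),0]); back=np.array([-y[1],y[0],0])
b=np.radians(15); z=np.sin(b)*back-np.cos(b)*np.array([0,0,1]); Rt=np.stack([np.cross(y,z),y,z],1)
tcp=np.array([.507,-.1944,.189])
E
python3 - <<'E'
from tgt import *
s=get_state(); print(s["time_s"],s["qpos"].round(3),s["tool_pos"].round(4),s["opening"]); rows(Rt,tcp-.13*z)
E
```

```text
3.0667 [-0.241 -0.321  1.93   0.     1.531 -1.564] [0.448  0.0057 0.3065] 0.05097742968798281
turn total [ 0.0133  0.167  -0.1008] deg [ 1.2 15.  -9.1]  then shift total [-0.261  -0.4852 -0.0907] mm [-104.4 -194.1  -36.3]
```

Request:
{"method": "send_rows", "body": {"plan": [{"translation": [0,0,0],"turn": [0.0044,0.0557,-0.0336],"hand": 0.6},{"translation": [0,0,0],"turn": [0.0044,0.0557,-0.0336],"hand": 0.6},{"translation": [0,0,0],"turn": [0.0044,0.0557,-0.0336],"hand": 0.6},{"translation": [-0.044,-0.081,-0.015],"turn": [0,0,0],"hand": 0.6},{"translation": [-0.044,-0.081,-0.015],"turn": [0,0,0],"hand": 0.6}]}}

```text
time_s: 3.48
tool_pos: [0.4795, -0.0603, 0.3081]
orientation: [0.042, 0.99, 0.006, -0.132]
wrist_force: [0.7, 0.7, 0.4]
opening: 0.051
grasp_force: 0.0
```

Request:
{"method": "send_rows", "body": {"plan": [{"translation": [-0.044,-0.081,-0.015],"turn": [0,0,0],"hand": 0.6},{"translation": [-0.044,-0.081,-0.015],"turn": [0,0,0],"hand": 0.6},{"translation": [-0.044,-0.081,-0.015],"turn": [0,0,0],"hand": 0.6},{"translation": [-0.044,-0.081,-0.015],"turn": [0,0,0],"hand": 0.6},{"translation": [0,0,0],"turn": [0,0,0],"hand": 0.6}]}}

```text
time_s: 3.9
tool_pos: [0.5424, -0.2011, 0.3123]
orientation: [0.046, 0.99, 0.005, -0.131]
wrist_force: [0.1, 0.9, 0.1]
opening: 0.0514
grasp_force: 0.0
```

Run:
```python
from tgt import *
s=get_state(); print(s["time_s"],s["qpos"].round(3),s["tool_pos"].round(4),s["opening"]); rows(Rt,tcp)
s=snapshot("scene"); cv2.imwrite("pics/pre.png",cv2.resize(s["img"][90:340,130:350,::-1],None,fx=2.4,fy=2.4,interpolation=2))
```

```text
3.9 [-0.5    0.182  1.46  -0.106  1.741 -1.983] [ 0.5424 -0.2011  0.3123] 0.05136813441363564
turn total [-0.0001 -0.0009 -0.0029] deg [-0.  -0.1 -0.3]  then shift total [0.0067 0.0088 0.321 ] mm [  2.7   3.5 128.4]
```

View pics/pre.png

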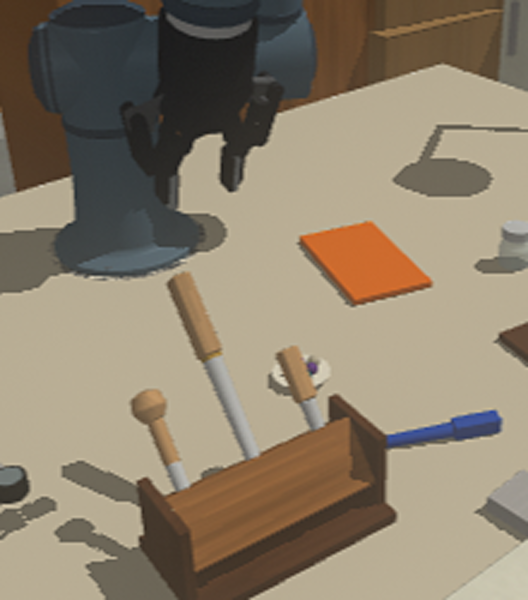

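The gripper (fingers at crop 170,190 and 232,180) hovers above the ring stick's handle (195,315), and nothing is displaced. Descending.

Request:
{"method": "send_rows", "body": {"plan": [{"translation": [0.0067,0.0088,0.03],"turn": [0,0,0],"hand": 0.6},{"translation": [0,0,0.08],"turn": [0,0,0],"hand": 0.6},{"translation": [0,0,0.08],"turn": [0,0,0],"hand": 0.6},{"translation": [0,0,0.08],"turn": [0,0,0],"hand": 0.6},{"translation": [0,0,0.051],"turn": [0,0,0],"hand": 0.6}]}}

```text
time_s: 4.37
tool_pos: [0.5036, -0.1872, 0.1871]
orientation: [0.043, 0.99, 0.007, -0.133]
wrist_force: [0.6, -0.5, 0.1]
opening: 0.051
grasp_force: 0.0
```

Request:
{"method": "send_rows", "body": {"plan": [{"translation": [0,0,0],"turn": [0,0,0],"hand": 0.6}]}}

```text
time_s: 4.45
tool_pos: [0.5021, -0.1865, 0.1853]
orientation: [0.043, 0.99, 0.008, -0.135]
wrist_force: [0.0, 0.5, -0.5]
opening: 0.0511
grasp_force: 0.0
```

Run:
```python
from tgt import *
s=get_state(); print(s["time_s"],s["wrist_force"]); rows(Rt,tcp)
for n,c in [("scene",(150,330,150,330)),("top",(135,255,270,410))]:
    s=snapshot(n); a=s["img"][c[0]:c[1],c[2]:c[3],::-1]
    cv2.imwrite(f"pics/at_{n}.png",cv2.resize(a,(400,400),interpolation=2))
cv2.imwrite("pics/at.png",np.hstack([cv2.imread("pics/at_scene.png"),cv2.imread("pics/at_top.png")]))
```

```text
4.45 [ 0.00122868  0.50129996 -0.47211261]
turn total [ 0.0026 -0.0064  0.0013] deg [ 0.2 -0.6  0.1]  then shift total [-0.0112 -0.0186 -0.0125] mm [-4.5 -7.4 -5. ]
```

View pics/at.png

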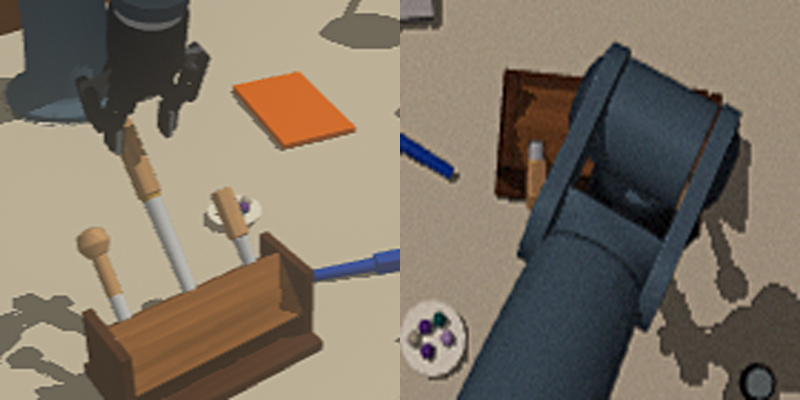

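Run:
```python
from tgt import *
s=get_state(); print(s["time_s"],s["dq"].round(3),s["tool_pos"].round(4)); rows(Rt,tcp)
```

```text
4.55 [-0.002 -0.016 -0.06  -0.003 -0.003  0.   ] [ 0.5056 -0.1884  0.1906]
turn total [ 0.0001 -0.001   0.0007] deg [ 0.  -0.1  0.1]  then shift total [-0.0056 -0.0145  0.0026] mm [-2.2 -5.8  1.1]
```

Request:
{"method": "send_rows", "body": {"plan": [{"translation": [-0.0055,-0.0145,0.0025],"turn": [0,0,0],"hand": 0.6},{"translation": [0,0,0],"turn": [0,0,0],"hand": 0.6},{"translation": [0,0,0],"turn": [0,0,0],"hand": 0.6}]}}

```text
time_s: 4.8
tool_pos: [0.5083, -0.1958, 0.1904]
orientation: [0.044, 0.991, 0.005, -0.13]
wrist_force: [-0.3, -0.3, 0.1]
opening: 0.051
grasp_force: 0.0
```

Request:
{"method": "send_rows", "body": {"plan": [{"translation": [0,0,0],"turn": [0,0,0],"hand": 0.3},{"translation": [0,0,0],"turn": [0,0,0],"hand": 0.3},{"translation": [0,0,0],"turn": [0,0,0],"hand": 0},{"translation": [0,0,0],"turn": [0,0,0],"hand": 0},{"translation": [0,0,0],"turn": [0,0,0],"hand": 0}]}}

```text
time_s: 5.22
tool_pos: [0.5073, -0.1949, 0.1888]
orientation: [0.044, 0.99, 0.006, -0.131]
wrist_force: [0.4, -0.1, 1.0]
opening: 0.0
grasp_force: 0.5
```

Request:
{"method": "send_rows", "body": {"plan": [{"translation": [0,0,0],"turn": [0,0,0],"hand": 0},{"translation": [0,0,0],"turn": [0,0,0],"hand": 0}]}}

```text
time_s: 5.38
tool_pos: [0.5072, -0.1949, 0.1888]
orientation: [0.044, 0.99, 0.006, -0.131]
wrist_force: [1.1, 0.2, 2.0]
opening: 0.0002
grasp_force: 0.6
```

Run:
```python
from tgt import *
s=get_state(); print(s); rows(Rt,tcp)
Rc=R.from_quat(s["orientation"])
a=np.array([-.665,.062,.744]); print("axis in tool",Rc.inv().apply(a/np.linalg.norm(a)))
```

```text
{'time_s': 5.3833, 'qpos': array([-0.519511  ,  0.18657222,  1.68063663, -0.10861933,  1.51449814,
       -1.98266802]), 'dq': array([-0.00024403,  0.00073111, -0.00044179, -0.00073484,  0.00031429,
       -0.00125715]), 'tau': array([-5.04086874e-01, -3.85329294e+01, -3.06616294e+01, -4.72146012e-01,
        5.68589866e-01, -7.24053243e-03]), 'tool_pos': array([ 0.50720095, -0.19493552,  0.18877625]), 'orientation': array([ 0.04381796,  0.99041492,  0.00595168, -0.13085434]), 'wrist_force': array([1.12140201, 0.21395962, 1.99403425]), 'torque': array([ 0.10767057, -0.16952558, -0.03943395]), 'grasp_force': 0.5679484977480342, 'opening': 0.00022005380873358596}
turn total [ 0.0001 -0.0006  0.0004] deg [ 0.  -0.1  0. ]  then shift total [ 0.0007  0.0013 -0.0004] mm [ 0.3  0.5 -0.2]
axis in tool [ 0.83835634  0.00324244 -0.54511296]
```

The fingers closed to zero, so nothing is held. I'll look before doing anything else.

Run:
```python
from h import *
s=snapshot("scene"); cv2.imwrite("pics/miss.png",cv2.resize(s["img"][170:310,150:300,::-1],None,fx=4,fy=4,interpolation=2))
W,ok=world(s)
for d in search_frame("ring_stick",s)[:2]+search_frame("stick_grip",s)[:2]: print(d["p"],pix(s,d["at"]),tow(s,d["at"]).round(4))
st=get_state(); E=np.linalg.inv(np.array(s["extrinsics"])); 
for p in [st["tool_pos"],st["tool_pos"]+R.from_quat(st["orientation"]).apply([0,0,.014])]: print(pix(s,E[:3,:3]@p+E[:3,3]))
for uv in [(208,215),(211,222),(215,232),(218,240)]: print(uv,W[uv[1],uv[0]].round(4))
```

```text
0.63 [216, 240] [ 0.5431 -0.2066  0.1592]
0.6 [256, 249] [ 0.589  -0.128   0.1211]
0.64 [218, 242] [ 0.547  -0.2042  0.1569]
[211, 221]
[210, 226]
(208, 215) [ 0.523  -0.2092  0.2196]
(211, 222) [ 0.519  -0.201   0.1955]
(215, 232) [ 0.536  -0.203   0.1772]
(218, 240) [ 0.5477 -0.2041  0.1615]
```

View pics/miss.png

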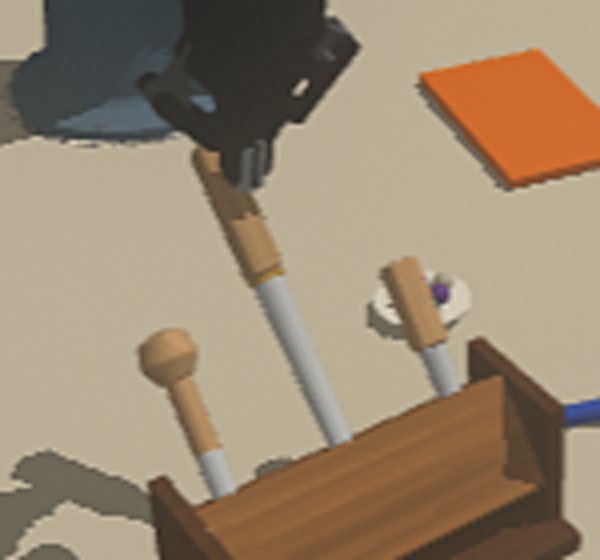

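The closed fingers (crop 250,165) seem to stop just above or beside the handle, and the stick is still in its socket. I'll measure where the fingertips really are relative to the stick.

Run:
```python
from h import *
s=snapshot("scene"); W,ok=world(s); st=get_state(); Rc=R.from_quat(st["orientation"])
T=Rc.inv().apply((W-st["tool_pos"]).reshape(-1,3)).reshape(W.shape)
for v in range(200,232,2):
    print(v,[(u,*(T[v,u]*1e3).round(0).astype(int).tolist(),tuple(s["img"][v,u].tolist())) for u in range(203,220,3)])
P=W[225:275,205:240].reshape(-1,3); c=s["img"][225:275,205:240].reshape(-1,3)
y0=np.array([.09,.996,0]); a0=np.array([-.665,.062,.744]); tip0=np.array([.648,-.2075,.0377])
F=frame(a0,y0); k=(abs(sdf(P,tip0,F))<.02)&(P[:,2]>.1); t,F,e=fitstick(P[k],tip0,a0,y0)
print(k.sum(),e,t,F[:,2],t+.208*F[:,2], "mean signed",sdf(P[k],tip0,F).mean())
```

```text
200 [(203, -1, -23, -78, (52, 50, 44)), (206, -3, -17, -77, (53, 50, 45)), (209, -14, -16, -86, (54, 51, 46)), (212, -14, -8, -83, (54, 50, 46)), (215, -9, 2, -75, (56, 52, 46)), (218, -15, 7, -78, (56, 52, 46))]
202 [(203, -13, -29, -84, (54, 51, 46)), (206, -5, -18, -74, (55, 51, 46)), (209, -13, -15, -79, (54, 51, 46)), (212, -13, -7, -76, (55, 52, 45)), (215, -11, 1, -71, (55, 52, 46)), (218, -13, 8, -70, (54, 50, 46))]
204 [(203, -13, -29, -79, (54, 52, 47)), (206, -11, -21, -74, (55, 52, 47)), (209, -13, -15, -73, (55, 52, 46)), (212, -14, -7, -71, (54, 52, 46)), (215, -9, 3, -62, (60, 57, 52)), (218, -14, 8, -65, (82, 77, 68))]
206 [(203, -14, -29, -73, (53, 51, 45)), (206, 2, -13, -54, (55, 52, 47)), (209, -14, -15, -68, (56, 53, 47)), (212, -12, -6, -63, (58, 55, 49)), (215, -12, 2, -60, (87, 85, 81)), (218, -9, 11, -53, (140, 132, 114))]
208 [(203, 18, -11, -33, (145, 114, 80)), (206, 0, -14, -50, (56, 53, 48)), (209, -10, -12, -57, (55, 51, 46)), (212, -13, -6, -58, (89, 87, 83)), (215, -12, 2, -53, (95, 93, 88)), (218, -8, 12, -45, (138, 130, 112))]
210 [(203, 18, -11, -2
[... 1903 characters left out ...]
, (215, -22, -1, -6, (164, 129, 89)), (218, 178, 134, 243, (187, 176, 151))]
228 [(203, 197, 91, 250, (187, 176, 151)), (206, -3, -13, 13, (126, 110, 88)), (209, -19, -15, -3, (132, 107, 76)), (212, -22, -8, -3, (164, 130, 91)), (215, -25, -2, -2, (164, 130, 90)), (218, 171, 130, 244, (187, 177, 153))]
230 [(203, 185, 85, 245, (186, 175, 150)), (206, 182, 94, 246, (159, 148, 126)), (209, -19, -14, 4, (106, 87, 66)), (212, -27, -11, -2, (157, 124, 88)), (215, -27, -3, 2, (167, 131, 91)), (218, -31, 3, 1, (187, 159, 125))]
450 0.0008937162339099948 [ 0.64972554 -0.20772394  0.03725698] [-0.67953781  0.0358867   0.73276225] [ 0.50838168 -0.20025951  0.18967153] mean signed 0.0007065826244810017
```

Relative to the stick in the same image, the shut fingertips end about 25 mm behind the reported TCP, where the data say 14 mm ahead. The tool therefore really sits about 39 mm short along its own z, resting just above the handle. I'll reopen the fingers and verify.

Request:
{"method": "send_rows", "body": {"plan": [{"translation": [0,0,-0.02],"turn": [0,0,0],"hand": 0.6},{"translation": [0,0,0],"turn": [0,0,0],"hand": 0.6},{"translation": [0,0,0],"turn": [0,0,0],"hand": 0.6},{"translation": [0,0,0],"turn": [0,0,0],"hand": 0.6}]}}

```text
time_s: 5.92
tool_pos: [0.5092, -0.1953, 0.1964]
orientation: [0.044, 0.99, 0.006, -0.131]
wrist_force: [-0.6, 0.0, -0.7]
opening: 0.048
grasp_force: 0.0
```

Run:
```python
from h import *
s=snapshot("scene"); W,ok=world(s); st=get_state(); Rc=R.from_quat(st["orientation"])
print(st["time_s"],st["tool_pos"],st["opening"],st["wrist_force"].round(1))
T=Rc.inv().apply((W-st["tool_pos"]).reshape(-1,3)).reshape(W.shape)*1e3
I=s["img"].astype(int); k=(I.max(-1)-I.min(-1)<13)&(I.max(-1)<100)&ok&(abs(T[...,0])<30)&(abs(T[...,1])<70)&(T[...,2]>-90)&(T[...,2]<40)
for y in range(-50,50,5):
    m=k&(T[...,1]>=y)&(T[...,1]<y+5)
    if m.sum()>3: print(y,m.sum(),"z max",np.sort(T[m][:,2])[-4:].round(0),"x",T[m][:,0].min().round(0))
cv2.imwrite("pics/open.png",cv2.resize(s["img"][150:310,150:300,::-1],None,fx=3.7,fy=3.7,interpolation=2))
```

```text
5.9667 [ 0.50903484 -0.19527468  0.1962541 ] 0.05117172378674223 [-0.3  0.   0.1]
-50 9 z max [-79. -77. -75. -74.] x -15.0
-45 10 z max [-79. -78. -74. -69.] x -11.0
-40 64 z max [-39. -36. -35. -35.] x -14.0
-35 68 z max [-33. -32. -31. -30.] x -15.0
-30 30 z max [-37. -34. -31. -30.] x -14.0
20 84 z max [-30. -29. -29. -28.] x -15.0
25 40 z max [-41. -39. -38. -35.] x -15.0
30 13 z max [-68. -44. -42. -40.] x -16.0
35 7 z max [-79. -75. -74. -73.] x -12.0
40 26 z max [-75. -75. -72. -71.] x -14.0
45 28 z max [-79. -78. -75. -74.] x -17.0
```

View pics/open.png

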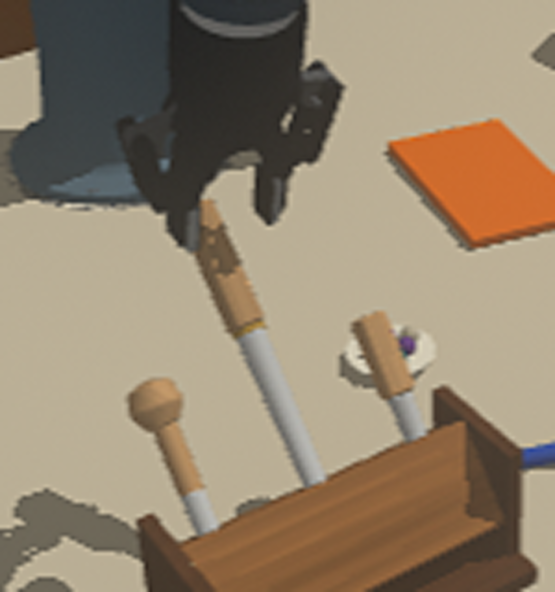

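Both fingertips sit at about tool z = -30 mm when open 51 mm, which confirms the shortfall. They straddle the handle evenly, so I advance about 47 mm along tool z.

Request:
{"method": "send_rows", "body": {"plan": [{"translation": [0,0,0.04],"turn": [0,0,0],"hand": 0.6},{"translation": [0,0,0.04],"turn": [0,0,0],"hand": 0.6},{"translation": [0,0,0.038],"turn": [0,0,0],"hand": 0.6},{"translation": [0,0,0],"turn": [0,0,0],"hand": 0.6},{"translation": [0,0,0],"turn": [0,0,0],"hand": 0.6}]}}

```text
time_s: 6.38
tool_pos: [0.4963, -0.1938, 0.1501]
orientation: [0.044, 0.99, 0.006, -0.132]
wrist_force: [0.1, -0.0, 0.7]
opening: 0.0512
grasp_force: 0.0
```

Request:
{"method": "send_rows", "body": {"plan": [{"translation": [0,0,0],"turn": [0,0,0],"hand": 0.3},{"translation": [0,0,0],"turn": [0,0,0],"hand": 0},{"translation": [0,0,0],"turn": [0,0,0],"hand": 0},{"translation": [0,0,0],"turn": [0,0,0],"hand": 0},{"translation": [0,0,0],"turn": [0,0,0],"hand": 0}]}}

```text
time_s: 6.8
tool_pos: [0.4975, -0.1945, 0.1518]
orientation: [0.044, 0.99, 0.005, -0.13]
wrist_force: [-0.3, 0.2, 3.2]
opening: 0.0193
grasp_force: 61.6
```

Run:
```python
from h import *
st=get_state(); print(st["tool_pos"],st["orientation"],st["opening"],st["grasp_force"],st["wrist_force"],st["torque"],st["qpos"].round(3))
s=snapshot("scene"); W,ok=world(s)
y0=np.array([.09,.996,0]); a0=np.array([-.665,.062,.744]); tip0=np.array([.648,-.2075,.0377])
P=W[210:285,195:245].reshape(-1,3); F=frame(a0,y0); k=(abs(sdf(P,tip0,F))<.02)&(P[:,2]>.1); t,F,e=fitstick(P[k],tip0,a0,y0); print(k.sum(),e,t,F[:,2])
Rc=R.from_quat(st["orientation"])
for a in (a0,F[:,2]): print("axis in tool",Rc.inv().apply(a/np.linalg.norm(a)))
```

```text
[ 0.49752365 -0.1944555   0.15178007] [ 0.04384552  0.99049511  0.00546532 -0.13025794] 0.019329329118646855 61.581645011901855 [-0.25595773  0.22780612  3.18585901] [ 0.06230042 -0.15915161  0.07923335] [-0.527  0.204  1.732 -0.111  1.444 -1.982]
709 0.0016341094475068475 [ 0.64568918 -0.20538439  0.03670817] [-0.6567064   0.03622681  0.75327573]
axis in tool [ 0.83767734  0.00260813 -0.5461592 ]
axis in tool [ 0.82972766 -0.02233829 -0.55772127]
```

The grip is solid: opening 19.3 mm, which matches the 20 mm handle. Now I draw it out along its own axis.

Request:
{"method": "send_rows", "body": {"plan": [{"translation": [0.0105,0,-0.007],"turn": [0,0,0],"hand": 0},{"translation": [0.021,0,-0.0137],"turn": [0,0,0],"hand": 0},{"translation": [0.021,0,-0.0137],"turn": [0,0,0],"hand": 0},{"translation": [0.021,0,-0.0137],"turn": [0,0,0],"hand": 0}]}}

```text
time_s: 7.18
tool_pos: [0.473, -0.192, 0.1778]
orientation: [0.044, 0.99, 0.006, -0.131]
wrist_force: [2.1, 0.6, -1.3]
opening: 0.0192
grasp_force: 61.2
```

Request:
{"method": "send_rows", "body": {"plan": [{"translation": [0.031,0,-0.0205],"turn": [0,0,0],"hand": 0},{"translation": [0.031,0,-0.0205],"turn": [0,0,0],"hand": 0},{"translation": [0.031,0,-0.0205],"turn": [0,0,0],"hand": 0},{"translation": [0,0,0],"turn": [0,0,0],"hand": 0}]}}

```text
time_s: 7.52
tool_pos: [0.4429, -0.1896, 0.2128]
orientation: [0.044, 0.99, 0.005, -0.131]
wrist_force: [0.8, -0.7, -1.2]
opening: 0.0189
grasp_force: 61.2
```

```bash
cat >> h.py <<'E'
def heldfit(axis_tool,c_tool,names=("scene","top"),gate=.03,yoff=0):
    """fit the held stick per view; prior: axis and handle-mid in tool frame"""
    st=get_state(); Rc=R.from_quat(st["orientation"]); a0=Rc.apply(axis_tool); yr=Rc.apply([0,1,0]); g0=st["tool_pos"]+Rc.apply(c_tool)
    for n in names:
        s=snapshot(n); W,ok=world(s); I=s["img"].astype(int); P=W[ok]; C=I[ok]
        dark=(C.max(1)-C.min(1)<14)&(C.max(1)<95)
        tip0=g0-.208*a0; F=frame(a0,yr)
        for g in (gate,.012,.008):
            k=(abs(sdf(P,tip0,F))<g)&~dark&(P[:,2]>.04); 
            if k.sum()<60: print(n,"few",k.sum()); break
            tip0,F,e=fitstick(P[k],tip0,F[:,2],yr)
        else:
            print(n,k.sum(),"res",round(e,4),"tip",tip0.round(4),"mid",(tip0+.125*F[:,2]).round(4),"axis",F[:,2].round(4),"elev tip",np.degrees(np.arcsin(-F[2,2])).round(1),"yaw tip",np.degrees(np.arctan2(-F[1,2],-F[0,2])).round(1),
              "| tool: axis",Rc.inv().apply(F[:,2]).round(3),"c",Rc.inv().apply(tip0+.208*F[:,2]-st["tool_pos"]).round(4))
E
python3 - <<'E'
from h import *
st=get_state(); print(st["time_s"],st["tool_pos"],st["opening"],st["grasp_force"],st["wrist_force"].round(1),st["qpos"].round(3))
heldfit([.838,0,-.546],[0,0,-.045])
E
```

```text
7.5167 [ 0.4428842  -0.18962012  0.21282193] 0.018920164707833476 61.17717504501343 [ 0.8 -0.7 -1.2] [-0.569  0.017  1.818 -0.121  1.54  -2.033]
scene 756 res 0.0011 tip [ 0.6066 -0.2044  0.0828] mid [ 0.5228 -0.197   0.1753] axis [-0.6705  0.0588  0.7396] elev tip -47.7 yaw tip -5.0 | tool: axis [ 0.842 -0.002 -0.54 ] c [-0.0173 -0.0004 -0.0293]
top few 18
```

Request:
{"method": "send_rows", "body": {"plan": [{"translation": [0.031,0,-0.0205],"turn": [0,0,0],"hand": 0},{"translation": [0.042,0,-0.0273],"turn": [0,0,0],"hand": 0},{"translation": [0.042,0,-0.0273],"turn": [0,0,0],"hand": 0},{"translation": [0,0,0],"turn": [0,0,0],"hand": 0}]}}

```text
time_s: 7.95
tool_pos: [0.4073, -0.1865, 0.2533]
orientation: [0.044, 0.99, 0.005, -0.13]
wrist_force: [0.9, 0.5, -1.5]
opening: 0.019
grasp_force: 61.2
```

Run:
```python
from h import *
st=get_state(); print(st["time_s"],st["tool_pos"],st["opening"],st["grasp_force"],st["wrist_force"].round(1),st["qpos"].round(3))
heldfit([.838,0,-.546],[-.01,0,-.037])
s=snapshot("scene");cv2.imwrite("pics/out.png",cv2.resize(s["img"][130:310,130:300,::-1],None,fx=3.3,fy=3.3,interpolation=2))
```

```text
7.95 [ 0.40733357 -0.18654897  0.25327745] 0.019049742238586718 61.174256801605225 [ 0.9  0.5 -1.5] [-0.602 -0.103  1.859 -0.129  1.613 -2.075]
scene 729 res 0.0008 tip [ 0.5607 -0.2005  0.1361] mid [ 0.4765 -0.1932  0.2283] axis [-0.6732  0.0583  0.7372] elev tip -47.5 yaw tip -4.9 | tool: axis [ 0.843 -0.003 -0.537] c [-0.0036 -0.0007 -0.0384]
top few 8
```

View pics/out.png

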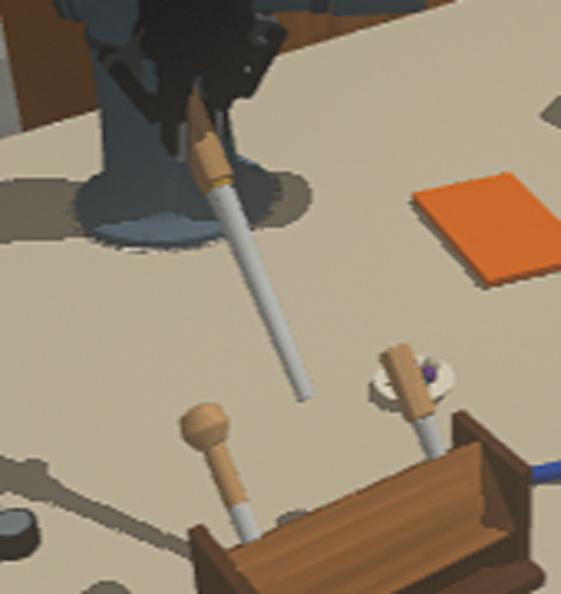

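The stick is free; its tip is at crop (305,395) and the other two sticks remain in their sockets. Next I work out the lift, transport, turn and final placing.

```bash
cat > fin.py <<'E'
from h import *
def goal(a=(.843,-.002,-.537),c=(-.0036,-.0007,-.0384),mid=(.659,.2595,.161),yaw=-10.2):
    a=np.array(a)/np.linalg.norm(a); yw=np.radians(yaw); d=-np.array([np.cos(yw),np.sin(yw),0]); l=np.array([np.sin(-yw),np.cos(yw),0])
    yt=np.array([0,1,0]); yt=yt-a*(yt@a); yt/=np.linalg.norm(yt)
    A=np.stack([a,yt,np.cross(a,yt)],1); B=np.stack([d,l,np.cross(d,l)],1); Rt=B@A.T
    return Rt, np.array(mid)-Rt@(np.array(c)-.083*a)
E
python3 - <<'E'
from fin import *
st=get_state(); Rc=R.from_quat(st["orientation"]); Rt,p=goal(); print("final tcp",p,"toolz",Rt[:,2])
A=st["tool_pos"]+[0,0,.09]; B=np.array([.52,.22,A[2]])
for x,y in [(st["tool_pos"],A),(A,B)]: print(np.round(Rc.inv().apply(y-x)/.4,4))
w=(Rc.inv()*R.from_matrix(Rt)).as_rotvec(); print("turn",w/(np.pi/2)); print("after turn",Rt.T@(p-B)/.4)
E
```

```text
final tcp [0.5947474  0.27173633 0.12667874] toolz [ 0.5285813  -0.0961991  -0.84341422]
[ 5.880e-02  2.000e-04 -2.172e-01]
[-0.1836  1.0359 -0.0485]
turn [ 0.00972428 -0.52899385  0.0591232 ]
after turn [0.15137765 0.1607101  0.53672636]
```

Request:
{"method": "send_rows", "body": {"plan": [{"translation": [0.0147,0,-0.0543],"turn": [0,0,0],"hand": 0},{"translation": [0.0147,0,-0.0543],"turn": [0,0,0],"hand": 0},{"translation": [0.0147,0,-0.0543],"turn": [0,0,0],"hand": 0},{"translation": [0.0147,0,-0.0543],"turn": [0,0,0],"hand": 0},{"translation": [0,0,0],"turn": [0,0,0],"hand": 0}]}}

```text
time_s: 8.52
tool_pos: [0.4094, -0.1872, 0.3447]
orientation: [0.044, 0.991, 0.004, -0.129]
wrist_force: [0.3, -0.6, -1.6]
opening: 0.0193
grasp_force: 61.3
```

Request:
{"method": "send_rows", "body": {"plan": [{"translation": [-0.006,0.036,-0.0015],"turn": [0,0,0],"hand": 0},{"translation": [-0.0127,0.0715,-0.0033],"turn": [0,0,0],"hand": 0},{"translation": [-0.0127,0.0715,-0.0033],"turn": [0,0,0],"hand": 0},{"translation": [-0.0127,0.0715,-0.0033],"turn": [0,0,0],"hand": 0},{"translation": [-0.0127,0.0715,-0.0033],"turn": [0,0,0],"hand": 0}]}}

```text
time_s: 8.93
tool_pos: [0.4424, -0.0585, 0.3387]
orientation: [0.044, 0.99, 0.007, -0.133]
wrist_force: [0.6, -0.4, -0.7]
opening: 0.0195
grasp_force: 61.1
```

Request:
{"method": "send_rows", "body": {"plan": [{"translation": [-0.0127,0.0715,-0.0033],"turn": [0,0,0],"hand": 0},{"translation": [-0.0127,0.0715,-0.0033],"turn": [0,0,0],"hand": 0},{"translation": [-0.0127,0.0715,-0.0033],"turn": [0,0,0],"hand": 0},{"translation": [-0.0127,0.0715,-0.0033],"turn": [0,0,0],"hand": 0},{"translation": [-0.0127,0.0715,-0.0033],"turn": [0,0,0],"hand": 0}]}}

```text
time_s: 9.35
tool_pos: [0.4811, 0.0819, 0.3383]
orientation: [0.044, 0.99, 0.006, -0.133]
wrist_force: [-0.0, 0.3, -0.6]
opening: 0.0191
grasp_force: 61.1
```

Request:
{"method": "send_rows", "body": {"plan": [{"translation": [-0.0127,0.0715,-0.0033],"turn": [0,0,0],"hand": 0},{"translation": [-0.0127,0.0715,-0.0033],"turn": [0,0,0],"hand": 0},{"translation": [-0.0127,0.0715,-0.0033],"turn": [0,0,0],"hand": 0},{"translation": [-0.0127,0.0715,-0.0033],"turn": [0,0,0],"hand": 0},{"translation": [-0.006,0.036,-0.0015],"turn": [0,0,0],"hand": 0}]}}

```text
time_s: 9.77
tool_pos: [0.5158, 0.2091, 0.3377]
orientation: [0.043, 0.99, 0.006, -0.133]
wrist_force: [0.4, -0.9, -1.0]
opening: 0.0191
grasp_force: 61.1
```

Request:
{"method": "send_rows", "body": {"plan": [{"translation": [0,0,0],"turn": [0,0,0],"hand": 0},{"translation": [0,0,0],"turn": [0,0,0],"hand": 0}]}}

```text
time_s: 9.93
tool_pos: [0.5156, 0.2064, 0.3389]
orientation: [0.043, 0.99, 0.005, -0.132]
wrist_force: [0.1, -0.1, -1.8]
opening: 0.019
grasp_force: 61.1
```

Run:
```python
from fin import *
st=get_state(); print(st["time_s"],st["tool_pos"],st["opening"],st["grasp_force"],st["wrist_force"].round(1),st["qpos"].round(3))
heldfit([.843,0,-.537],[-.0036,0,-.038])
Rt,p=goal(); rows(Rt,p)
```

```text
9.9333 [0.51564308 0.20640277 0.33887233] 0.019009461249891085 61.109182834625244 [ 0.1 -0.1 -1.8] [ 0.146  0.107  1.496  0.061  1.798 -1.331]
scene 600 res 0.0011 tip [0.6677 0.1926 0.2219] mid [0.5841 0.1999 0.3145] axis [-0.6688  0.0581  0.7412] elev tip -47.8 yaw tip -5.0 | tool: axis [ 0.842 -0.001 -0.539] c [-0.0028 -0.0006 -0.0393]
top few 0
turn total [ 0.0085 -0.529   0.0587] deg [  0.8 -47.6   5.3]  then shift total [0.1476 0.1984 0.538 ] mm [ 59.   79.4 215.2]
```

Request:
{"method": "send_rows", "body": {"plan": [{"translation": [0,0,0],"turn": [0.001,-0.0588,0.0065],"hand": 0},{"translation": [0,0,0],"turn": [0.001,-0.0588,0.0065],"hand": 0},{"translation": [0,0,0],"turn": [0.001,-0.0588,0.0065],"hand": 0},{"translation": [0,0,0],"turn": [0.001,-0.0588,0.0065],"hand": 0},{"translation": [0,0,0],"turn": [0.001,-0.0588,0.0065],"hand": 0}]}}

```text
time_s: 10.45
tool_pos: [0.5161, 0.2049, 0.3414]
orientation: [0.07, 0.992, -0.012, 0.101]
wrist_force: [-0.1, -0.2, -0.8]
opening: 0.0192
grasp_force: 61.2
```

Request:
{"method": "send_rows", "body": {"plan": [{"translation": [0,0,0],"turn": [0.001,-0.0588,0.0065],"hand": 0},{"translation": [0,0,0],"turn": [0.001,-0.0588,0.0065],"hand": 0},{"translation": [0,0,0],"turn": [0.001,-0.0588,0.0065],"hand": 0},{"translation": [0,0,0],"turn": [0.001,-0.0588,0.0065],"hand": 0},{"translation": [0,0,0],"turn": [0,0,0],"hand": 0}]}}

```text
time_s: 10.87
tool_pos: [0.513, 0.2055, 0.3379]
orientation: [0.086, 0.956, -0.026, 0.278]
wrist_force: [-0.1, 0.9, -2.9]
opening: 0.0193
grasp_force: 61.1
```

Request:
{"method": "send_rows", "body": {"plan": [{"translation": [0,0,0],"turn": [0,0,0],"hand": 0},{"translation": [0,0,0],"turn": [0,0,0],"hand": 0}]}}

```text
time_s: 11.03
tool_pos: [0.5164, 0.2056, 0.3414]
orientation: [0.086, 0.956, -0.025, 0.279]
wrist_force: [0.1, -1.0, -0.5]
opening: 0.0194
grasp_force: 61.1
```

Run:
```python
from fin import *
st=get_state(); print(st["time_s"],st["tool_pos"],st["opening"],st["grasp_force"],st["wrist_force"].round(1),st["qpos"].round(3))
heldfit([.843,0,-.537],[-.0036,0,-.038])
Rt,p=goal(); rows(Rt,p)
```

```text
11.0333 [0.51635947 0.20556803 0.34143369] 0.019434687084890566 61.140257120132446 [ 0.1 -1.  -0.5] [ 0.3   -0.349  1.966 -0.294  1.028 -1.002]
scene 513 res 0.0007 tip [0.6997 0.1723 0.3752] mid [0.5766 0.1941 0.3753] axis [-9.846e-01  1.747e-01  9.000e-04] elev tip -0.0 yaw tip -10.1 | tool: axis [ 0.842 -0.004 -0.539] c [ 0.     -0.0009 -0.0403]
top 574 res 0.0014 tip [0.7046 0.1718 0.3767] mid [0.5817 0.1947 0.3769] axis [-0.9831  0.1829  0.0012] elev tip -0.1 yaw tip -10.5 | tool: axis [ 0.842  0.004 -0.539] c [-0.005   0.0013 -0.039 ]
turn total [ 0.0002  0.0011 -0.0003] deg [ 0.   0.1 -0. ]  then shift total [0.1523 0.1972 0.5405] mm [ 60.9  78.9 216.2]
```

The stick is level, its yaw matches the pad, and it has not slipped. Now to the final position.

Request:
{"method": "send_rows", "body": {"plan": [{"translation": [0.0195,0.0255,0.069],"turn": [0,0,0],"hand": 0},{"translation": [0.0195,0.0255,0.069],"turn": [0,0,0],"hand": 0},{"translation": [0.0195,0.0255,0.069],"turn": [0,0,0],"hand": 0},{"translation": [0.0195,0.0255,0.069],"turn": [0,0,0],"hand": 0},{"translation": [0.0195,0.0255,0.069],"turn": [0,0,0],"hand": 0}]}}

```text
time_s: 11.55
tool_pos: [0.5673, 0.2492, 0.2027]
orientation: [0.086, 0.956, -0.025, 0.279]
wrist_force: [-0.1, -0.4, -1.7]
opening: 0.0191
grasp_force: 61.2
```

Request:
{"method": "send_rows", "body": {"plan": [{"translation": [0.0195,0.0255,0.069],"turn": [0,0,0],"hand": 0},{"translation": [0.0155,0.02,0.055],"turn": [0,0,0],"hand": 0},{"translation": [0.0118,0.0147,0.04],"turn": [0,0,0],"hand": 0},{"translation": [0.008,0.0095,0.0315],"turn": [0,0,0],"hand": 0},{"translation": [0,0,0],"turn": [0,0,0],"hand": 0}]}}

```text
time_s: 11.97
tool_pos: [0.5938, 0.2716, 0.1221]
orientation: [0.086, 0.957, -0.026, 0.277]
wrist_force: [-0.5, -0.5, -1.8]
opening: 0.0191
grasp_force: 61.1
```

Request:
{"method": "send_rows", "body": {"plan": [{"translation": [0,0,0],"turn": [0,0,0],"hand": 0},{"translation": [0,0,0],"turn": [0,0,0],"hand": 0},{"translation": [0,0,0],"turn": [0,0,0],"hand": 0}]}}

```text
time_s: 12.22
tool_pos: [0.595, 0.2724, 0.1276]
orientation: [0.086, 0.956, -0.025, 0.281]
wrist_force: [-0.2, 0.3, -1.3]
opening: 0.0195
grasp_force: 61.1
```

Run:
```python
from fin import *
st=get_state(); print(st["time_s"],st["tool_pos"],st["opening"],st["wrist_force"].round(1),st["qpos"].round(3),st["dq"].round(3))
heldfit([.843,0,-.537],[-.002,0,-.039])
Rt,p=goal(); rows(Rt,p)
s=snapshot("top"); W,ok=world(s)
s2=snapshot("scene")
cv2.imwrite("pics/final.png",np.hstack([cv2.resize(x,(400,300)) for x in (s["img"][...,::-1],s2["img"][...,::-1])]))
```

```text
12.2167 [0.59501176 0.272437   0.12760309] 0.01947873861159056 [-0.2  0.3 -1.3] [ 0.378  0.136  1.929 -0.499  0.637 -0.674] [ 0.002 -0.007  0.007 -0.001 -0.001  0.002]
scene 506 res 0.0009 tip [0.779  0.2393 0.1616] mid [0.6559 0.261  0.1616] axis [-9.847e-01  1.741e-01 -2.000e-04] elev tip 0.0 yaw tip -10.0 | tool: axis [ 0.842 -0.004 -0.54 ] c [-0.0007 -0.0007 -0.04  ]
top 405 res 0.0016 tip [0.7777 0.2397 0.1632] mid [0.6547 0.2622 0.1633] axis [-0.9838  0.1795  0.001 ] elev tip -0.1 yaw tip -10.3 | tool: axis [ 0.841  0.001 -0.541] c [-0.0004  0.0007 -0.0422]
turn total [0.001  0.0022 0.    ] deg [0.1 0.2 0. ]  then shift total [ 0.0005 -0.0018  0.0018] mm [ 0.2 -0.7  0.7]
```

View pics/final.png

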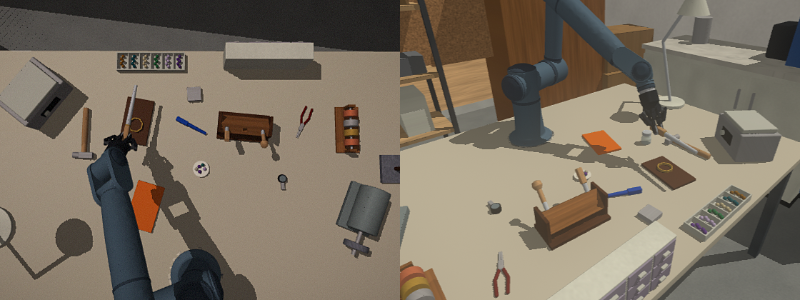

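The final picture shows the stick held over the brown pad (left view 131,110), tip away from the robot. The other two sticks are still in the stand and nothing else has been disturbed. Its middle is about 4 mm from target, it is level to 0.1°, and it is still, so I hand in.

```bash
python3 -c "
from station import *
print(get_state()['dq'].round(3)); print(finish_job())"
```

```text
[ 0.     0.005  0.004  0.001 -0.002 -0.001]
the job is handed in; nothing more can be done
None
```

The job is handed in: the ring stick is held still and level about 15 cm above the middle of the brown pad (about 4 mm off by camera), in line with its long sides and tip towards the far end, with the other two sticks still in their sockets; the first grasp closed on air without moving the stick, and the second held.

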